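# Latch the stage shutter open and clean the glass

## Robot

A 6-joint arm with a two-finger parallel gripper is mounted at the origin on the work surface. World frame = base frame: x ahead of the robot, y to its left, z up, the work surface at z = 0. Lengths are in m, angles in rad, forces in N, time in s.
With the tool pointing down it reaches from about 0.3 to 0.775 m from the base axis. Payload 14.6 kg.
Tool frame: the origin (TCP) lies on the centre line of the jaws, within the pads' length; the fingertips stand 19 mm ahead of it and the grasp point (between the pads) is the TCP; y points along the fingers, x is the direction in which the jaws open and shut, and the axes are right-handed (so a half turn about y gives the same grasp; the last joint's range is limited). The gripper opens to 94 mm and grips with 3 to 60 N. Pads are 16 mm wide; open, the fingers measure 119 mm over their backs; the gripper's body (75 mm by 177 mm) begins 78 mm behind the grasp point.
Start: joints at [-1.3, 0.3, 1.521, -0, 1.321, -0.067], TCP at [0.182, -0.519, 0.224] pointing down, gripper open.
Joint ranges: [-3.03, 3.03], [-0.79, 2.21], [0.23, 2.52], [-1.04, 4.18], [0, 3.07], [-2.55, 2.55]. Speed limits (rad/s): [2.22, 2.22, 2.57, 3.14, 3.14, 3.14].

## Interface

Orientations are given as [roll, pitch, yaw] about the fixed x, y, z axes, in that order (R = Rz(yaw) Ry(pitch) Rx(roll)).
In Python, from station import ctrl, optics gives the robot as it stands.
- The arm moves only by the tool jog_arm, never from a script. Its argument "targets" is a list of rows, each a list of 3 entries, a list of its own where there are three numbers: the finger opening in cm, from 0 to 9.4, then the shift along the tool's x, y, z in cm, then the turn about the tool's y in rad. A call has 1 to 10 rows; each row is the pose to reach, as a shift and turn from the pose commanded when the call began, along the tool's axes at that moment; what a row does not reach only later rows make up. A row lasts 1/10 s, in which the tool goes at most 50 mm and 8.59 degrees, less where a joint would pass 70% of its speed; a pose out of reach is approached as far as the arm can. A call with a gripper value outside its range is refused whole. The fingers move at their own pace and stop on an object; "grip_force" is the grip in N (left out, the last holds). Time passes only in rows, so rows that repeat a pose let the fingers close. It gives the time, the measured TCP pose, the force and the opening at its end, in the units of the state.
- ctrl.get_obs(): the state, without advancing time (a new reading comes with each control period).
- optics.camera(name): name is "side" or "top" or "wrist"; returns a dict with "img" (384x512x3 uint8, red, green, blue), "range_z" (384x512 float32, m along the optical axis (not along the pixel's ray), 0 where there is no reading), "camera_matrix" (3x3 intrinsics, pixels), "world_to_cam" (4x4, takes a point from world to camera coordinates); the wrist camera has in their place "mount" (4x4, takes a point from camera to tool coordinates, whose origin is the TCP and whose axes are the tool frame's). Camera axes: x right, y up, looking along -z (the intrinsics and any distortion apply to the point x, -y, -z); pixel columns grow to the right and rows downward; lengths in m; the calibration is good to about 2 mm. A picture is of the moment at which its call begins: read the wrist's pose just before it.
- ctrl.hand_in(): hands the job in, once; it reports no verdict.
The state is a dict: "time_s": time; "qpos": joint angles; "joint_vel": joint speeds; "tau": joint torques, N m; "ee_pos": TCP position; "eef_rot": TCP orientation; "force": force on the tool from outside, world axes, zero at the start; "moment": the same for the moment, N m; "grip_width": finger opening in m.
Only numpy, scipy, OpenCV 4.12 (cv2) and the standard library are available. Lean on these libraries where they do the work, as an engineer would, in place of code of your own. Each camera call takes 0.05 s, during which the arm holds its last target. There are 200 camera calls.

## Task

Swing the spring-return yellow shutter off the glass of the light stage by its black handle, lift it over the red catch pin and set it down behind the pin, so that the pin holds it open when you let go. Then pick up the brush, dip its tip into the small open steel cup, gently dab the middle of the glass with it, and lay the brush back on the two saddles of its rest. Do not knock the microscope, and leave the cup, bottle, jar and aluminium bar standing where they are.

Things in the scene. Friction and masses are not known exactly. Their poses are not given: they have to be found in the camera images.
- stage: White light-stage box fixed on the table, 200 (x) x 220 (y) x 60 mm high. Origin: centre of its underside; its -x face looks roughly at the robot. The shutter's steel pivot post (16 mm across, top 112 mm above the table) stands at (-50, -85) mm in this frame. Seen from above, the shut shutter's handle lies 85 mm from the pivot axis, towards (-0.707, -0.707).
- glass (a point): Centre of the round greenish glass window (56 mm across) on the stage's top, 62 mm above the table, at the stage's (0, 0). When shut, the shutter's round disc (66 mm across, 4 mm thick, its underside 10 mm over the stage's top) covers it.
- catch (a point): Centre of the top of the red upright catch pin, 8 mm across, 24 mm tall, top 84 mm above the table, 52 mm from the shutter's pivot axis; it does not move in the stage.
- shutter (a joint): Turn of the shutter about its upright pivot, rad: 0 shut (spring-held), growing CLOCKWISE from above, stop 1.6. Its torsion spring pulls back with 0.14 N m at 0, 0.46 N m at 1.3 (5.4 N at the handle). Unless lifted, the blade's neck (16 mm wide, pivot to disc) meets the catch pin from 0.84 on; at about 1.29 it is past it, and set down there it leans back on the pin.
- shutter_lift (a joint): Height by which the whole shutter is lifted along its pivot, m: 0 down (it falls there by itself), 0.026 at the upper stop. 0.014 clears the top of the pin. Lifting takes 4 to 6 N.
- shutter_handle (a point): Grip point of the shutter's handle, a round black upright post 18 mm across, 46 mm tall, its top 6 mm red. On its axis, 20 mm below its top, 24 mm above the steel lever (14 mm wide) that carries it, 100 mm above the table when down. 85 mm from the pivot axis; it goes round clockwise as the shutter opens, and its frame turns with the shutter.
- microscope: Video microscope over the stage, same origin and axes; not to be knocked. Black lens 40 mm across, underside 170 mm up; white collar 54 mm across from 240 mm; white camera 50 mm square up to 375 mm. Arm 30 mm wide at 240-270 mm runs to the column (26 mm across, 289 mm tall) at (150, 0) mm; foot 90 x 160 x 14 mm at (160, 0); focus knob reaches 47 mm to -y of the column at 255 mm.
- lens (a point): Centre of the lens's underside, 108 mm straight above the glass.
- brush: Brush, 180 mm long, lying along its x axis, tip to +x, about 35 g, rigid. Origin on its axis; square wooden handle 14 x 14 mm from x = -85 to +55 mm; steel ferrule 13 mm across from +55 to +75; black bristle tip (12 mm tapering to 6 mm) from +75 to +95. Balance point near x = 0.
- brush_tip (a point): The end of the brush's tip, on its axis, 95 mm from its origin.
- rest: Brush rest, fixed: dark base plate 150 (x) x 60 (y) x 8 mm, two blue saddles 10 mm thick along x at x = -60 and +45 mm. Saddle floors 44 mm above the table, between cheeks 30 mm apart (each 7 mm thick) that rise to 54 mm. Origin: centre of its underside. The brush starts along its x, tip to +x, origin over origin, its axis 51 mm above the table.
- cup: Small open steel cup, rim 64 mm across outside, 24 mm high, wall 4 mm, 200 g, loose. Origin: centre of its underside.
- cup_in (a point): Centre of the cup's inner floor, 5 mm above the table.
- bottle: White closed plastic bottle, 48 mm across, 120 mm tall, loose bystander. Origin: centre of its underside.
- jar: Amber closed jar, 48 mm across, 60 mm tall, loose bystander. Origin: centre of its underside.
- bar: Aluminium profile, 120 (x) x 40 (y) x 32 mm high, loose bystander beside the stage. Origin: centre of its underside.
Not all that is in view belongs to the job. What is meant by the brush is not purple, and is the smaller of those in its own colour.

How it is judged:
On the way, in this order (a step that is already met when the one before it is completed fails the run):
1. the shutter is wound open to beyond the pin by its handle, in the fingers (value of joint shutter above 1.15 rad and contact force between the fingers and stage above 0.5 N), for 0.1 s.
2. the shutter, let go, is held open by the catch pin, fully down (value of joint shutter between 1.2 and 1.42 rad and value of joint shutter_lift below 0.004 m and contact force between the fingers and stage below 0.1 N and velocity of joint shutter between -0.1 and 0.1 rad/s), for 0.3 s.
3. the tip of the held brush is dipped in the cup, at least 8 mm below its rim (contact force between the fingers and brush above 0.5 N and horizontal distance between brush_tip and cup_in below 0.027 m and z of brush_tip in the frame of cup between 0 and 0.016 m), for 0.2 s.
4. the tip of the held brush touches the middle of the glass (within 15 mm of its centre) (contact force between the fingers and brush above 0.5 N and horizontal distance between brush_tip and glass below 0.015 m and z of brush_tip in the frame of stage below 0.071 m and contact force between brush and stage above 0.2 N), for 0.2 s.
At the end, for the whole second after the job is handed in: The shutter is down (within 4 mm) and held open behind the catch pin (joint 1.2 to 1.42), and the brush lies at rest on both saddles of its rest: within 30 mm (45 mm towards its -x) along it, 13 mm across it, 6 mm in height of where it lay, and aligned within 0.2 rad; nothing is touched (value of joint shutter between 1.2 and 1.42 rad and value of joint shutter_lift below 0.004 m and x of brush in the frame of rest between -0.045 and 0.03 m and y of brush in the frame of rest between -0.013 and 0.013 m and z of brush in the frame of rest between 0.045 and 0.057 m and angle between the x axis of brush and the x axis of rest, either way round below 0.2 rad and linear speed of brush below 0.02 m/s).
It fails at once if the microscope is knocked (over 4 N) (contact force between anything else and microscope above 4 N).
It fails at once if the brush is pressed hard on the stage (over 15 N) (contact force between brush and stage above 15 N).
It fails at once if the cup is shifted more than 20 mm or tipped (distance of cup from where it was at the start of the episode above 0.02 m or angle between cup's own z axis and vertical above 0.35 rad).
It fails at once if bottle, jar or bar is shifted more than 15 mm or tipped (distance of any of bottle, jar, bar from where it was at the start of the episode above 0.015 m or angle between any of bottle, jar, bar's own z axis and vertical above 0.35 rad).
It fails at once if the brush is dropped on the table (height (world z) of brush below 0.03 m).
It also fails if it takes over 72 s, if anything falls off the work surface, if the arm or the gripper's body presses on something with over 40 N, if the wrist force passes 120 N, or if a joint passes its speed limit or range.

## Working session

There is one attempt and no reset: what is moved stays moved. The work goes in short steps, Python scripts to look and compute and a tool call to move; the robot and the scene stay as the last step left them, time stands still between calls to the robot, and variables do not carry over. Pictures are saved under pics/ and viewed, about 8 in all and at most 12, crops included, and the job is handed in when it is done.

Besides the shell and the picture viewer there is one more tool, called after ">>>" by a JSON object that holds its "api" and its "payload". jog_arm: Moves the arm, as the interface text tells. Its arguments: {"type":"object","properties":{"targets":{"type":"array","items":{"type":"array"}},"grip_force":{"type":"number"}},"required":["targets"]}

```bash
mkdir -p pics; ls; cat > h.py <<'E'
import numpy as np, cv2, sys
from station import ctrl, optics
from scipy.spatial.transform import Rotation as Ro
def R(o): return Ro.from_euler('xyz',o['eef_rot']).as_matrix()
def cam(n):
    o=ctrl.get_obs(); c=optics.camera(n)
    if n=='wrist':
        T=np.eye(4);T[:3,:3]=R(o);T[:3,3]=o['ee_pos']; c['c2w']=T@c['mount']
    else: c['c2w']=np.linalg.inv(c['world_to_cam'])
    return c
def cloud(c):
    z=c['range_z'];K=c['camera_matrix'];v,u=np.mgrid[:z.shape[0],:z.shape[1]]
    p=np.stack([(u-K[0,2])/K[0,0]*z,-(v-K[1,2])/K[1,1]*z,-z,np.ones_like(z)],-1)
    w=(p@c['c2w'].T)[...,:3]; w[z==0]=np.nan; return w
def save(c,f): cv2.imwrite(f,c['img'][...,::-1])
def st():
    o=ctrl.get_obs(); print(o['time_s'],np.round(o['ee_pos'],4),np.round(o['eef_rot'],3),'F',np.round(o['force'],1),'w',round(o['grip_width'],4),'q',np.round(o['qpos'],2)); return o
E
python3 - <<'E'
from h import *
o=st(); print(R(o).round(3))
ims=[]
for n in ('top','side'):
    c=cam(n); w=cloud(c); np.savez('pics/'+n,w=w,img=c['img'],K=c['camera_matrix'],c2w=c['c2w']); save(c,f'pics/{n}.png')
    print(c['c2w'].round(3),c['camera_matrix'].round(1),[k for k in c])
E
```

```text
pics
0.0 [ 0.1822 -0.5187  0.2239] [-1.571e+00  1.000e-03 -1.233e+00] F [-0.4  0.  -0.1] w 0.0942 q [-1.3   0.3   1.52 -0.    1.32 -0.07]
[[ 0.331 -0.     0.943]
 [-0.943  0.001  0.331]
 [-0.001 -1.     0.   ]]
[[ 2.200e-02  9.870e-01 -1.610e-01  2.470e-01]
 [-1.000e+00  2.200e-02 -1.000e-03  1.410e-01]
 [ 3.000e-03  1.600e-01  9.870e-01  1.576e+00]
 [ 0.000e+00  0.000e+00  0.000e+00  1.000e+00]] [[470.6   0.  257.8]
 [  0.  470.6 184.8]
 [  0.    0.    1. ]] ['img', 'range_z', 'camera_matrix', 'world_to_cam', 'c2w']
[[-0.983  0.095 -0.154  0.285]
 [-0.181 -0.53   0.828  1.017]
 [-0.003  0.843  0.538  0.715]
 [ 0.     0.     0.     1.   ]] [[378.7   0.  255.3]
 [  0.  378.7 190.1]
 [  0.    0.    1. ]] ['img', 'range_z', 'camera_matrix', 'world_to_cam', 'c2w']
```

View images.

View pics/top.png

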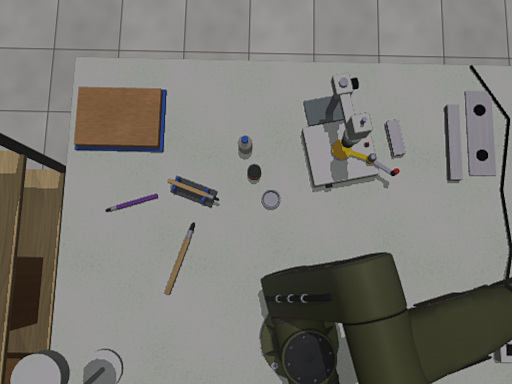

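View pics/side.png

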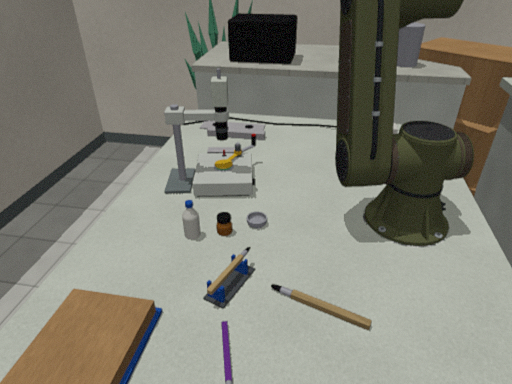

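```bash
python3 - <<'E'
import numpy as np,cv2
d=np.load('pics/top.npz');w=d['w'];img=d['img']
a=cv2.resize(img[165:300,100:235],(540,540),interpolation=3); b=cv2.resize(img[70:205,280:415],(540,540),interpolation=3)
cv2.imwrite('pics/crop1.png',cv2.resize(np.hstack([a,b]),(800,400))[...,::-1])
v,u=np.mgrid[:384,:512]
def reg(u0,u1,v0,v1,z0,z1): return w[(u>=u0)&(u<u1)&(v>=v0)&(v<v1)&(w[...,2]>z0)&(w[...,2]<z1)]
def rect(n,p):
    r=cv2.minAreaRect((p[:,:2]*1000).astype(np.float32)); print(n,len(p),'med',np.median(p,0).round(4),'rect',np.round(r[0],1),np.round(r[1],1),round(r[2],1))
print('table z',np.nanmedian(w[300:340,110:160,2]))
rect('stage',reg(295,385,110,195,.05,.066))
rect('bar',reg(383,410,110,165,.02,.045))
rect('cup',reg(255,285,185,215,.012,.035))
rect('jar',reg(242,265,160,185,.045,.075))
rect('bottle',reg(235,256,130,160,.08,.13))
rect('rest base',reg(160,225,170,212,.004,.02))
rect('brush+rest top',reg(160,225,170,212,.047,.07))
rect('big',reg(160,200,215,300,.006,.04))
rect('purple',reg(100,165,190,215,.005,.04))
rect('lens/cam',reg(335,380,100,140,.33,.4))
rect('foot',reg(300,350,90,130,.008,.02))
h=img.astype(int)
red=(h[...,0]>130)&(h[...,1]<70)&(h[...,2]<70)&(u>280)&(u<420)&(v>80)&(v<210)
for q in w[red]: print(q.round(3),end=' ')
E
```

```text
table z 0.0006203623849341255
stage 2692 med [ 0.5923 -0.0973  0.0606] rect [ 637.3 -123.9] [242.8 222.5] 11.9
bar 443 med [ 0.6721 -0.3187  0.0324] rect [ 673.6 -319.5] [121.2  43.6] 10.8
cup 94 med [0.4573 0.1035 0.0232] rect [441.4 103. ] [61.9 92.4] 78.4
jar 134 med [0.5418 0.1558 0.0599] rect [542.3 155.6] [41.  39.4] 0.2
bottle 121 med [0.6264 0.189  0.0917] rect [631.2 189.2] [38.9 40.2] 75.6
rest base 801 med [0.4734 0.3621 0.0072] rect [478.1 364.4] [140.5 218. ] 1.3
brush+rest top 268 med [0.4767 0.3603 0.0577] rect [474.  355.3] [180.4  42.8] 70.1
big 650 med [0.2488 0.3954 0.0166] rect [257.4 395.3] [274.7 129.4] 2.4
purple 389 med [0.4329 0.562  0.0099] rect [434.3 562. ] [ 81.5 215.2] 1.3
lens/cam 445 med [ 0.6098 -0.1227  0.3742] rect [ 615.8 -128. ] [51.6 51.5] 11.1
foot 666 med [ 0.763  -0.0667  0.0148] rect [777.  -70.7] [126.9 144.7] 0.6
[ 0.639 -0.215  0.083] [ 0.636 -0.215  0.083] [ 0.541 -0.291  0.115] [ 0.537 -0.289  0.12 ] [ 0.538 -0.293  0.118] [ 0.534 -0.293  0.118]
```

View pics/crop1.png

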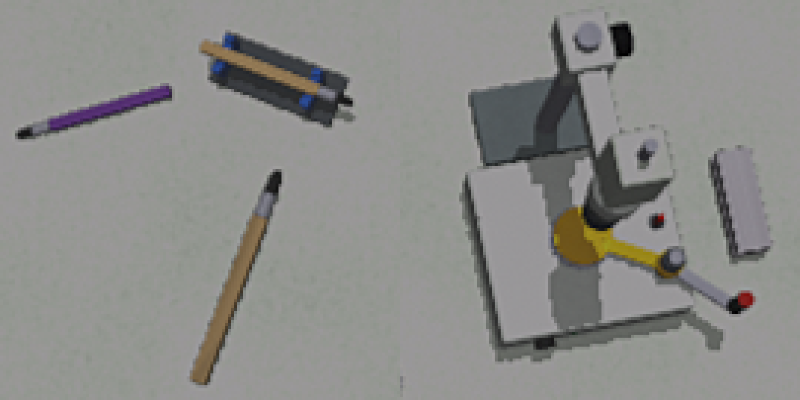

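Candidates in the top view: tan brush on the rest (193,190), bigger tan brush on the table (180,258) and a purple brush (132,203). The one meant is at (193,190), because it is not purple and is the smaller of the two tan ones. The crop confirms it lies on the blue saddles with its tip toward (217,199). The stage fit, red handle top (0.537,-0.291) and pin (0.637,-0.215) all agree with a stage at (0.616,-0.128) and yaw of about 11°. I'm moving near the handle now.

>>> {"api": "jog_arm", "payload": {"targets": [[5,[-1.2,0,4.4],0],[5,[-2.4,0,8.8],0],[5,[-3.6,0,13.2],0],[5,[-4.8,0,17.6],0],[5,[-6,0,22],0],[5,[-7.2,0,26.4],0],[5,[-8.4,0,30.8],0],[5,[-9.7,0,35],0],[5,[-9.7,0,35],0]], "grip_force": 40}}

```text
time_s: 1.0
ee_pos: [0.4833, -0.3082, 0.2238]
eef_rot: [-1.571, 0.001, -1.229]
force: [-0.0, -0.4, 0.0]
grip_width: 0.0498
```

```bash
python3 - <<'E'
from h import *
o=st()
c=cam('wrist');w=cloud(c);save(c,'pics/w1.png');np.savez('pics/w1',w=w,img=c['img'])
print(c['mount'].round(3))
v,u=np.mgrid[:384,:512]; h=c['img'].astype(int)
red=(h[...,0]>110)&(h[...,1]<60)&(h[...,2]<60)
n,l,s,ce=cv2.connectedComponentsWithStats(red.astype(np.uint8))
for i in range(1,n):
    if s[i,4]>15: print(ce[i].round(),s[i,4],np.nanmedian(w[l==i],0).round(4),np.nanmin(w[l==i],0).round(4),np.nanmax(w[l==i],0).round(4))
E
```

```text
1.0 [ 0.4833 -0.3082  0.2238] [-1.571e+00  1.000e-03 -1.229e+00] F [-0.  -0.4  0. ] w 0.0498 q [-0.63  0.35  1.45  0.    1.34  0.6 ]
[[ 1.    -0.    -0.    -0.   ]
 [-0.     0.251 -0.968 -0.161]
 [ 0.     0.968  0.251  0.072]
 [ 0.     0.     0.     1.   ]]
[223.  18.] 35 [ 0.6334 -0.2138  0.0841] [ 0.6302 -0.2168  0.0817] [ 0.6356 -0.2107  0.0856]
[266. 142.] 228 [ 0.5359 -0.294   0.1204] [ 0.5277 -0.302   0.1186] [ 0.5441 -0.2859  0.1224]
```

View pics/w1.png

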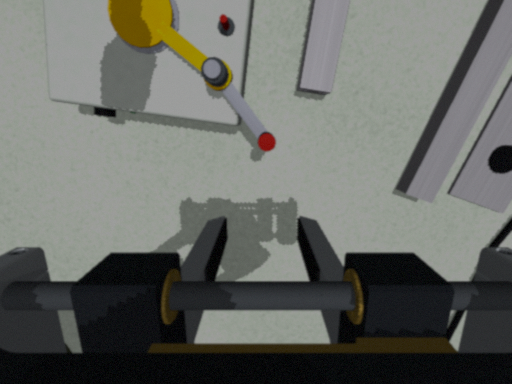

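The wrist view shows the red handle top at (266,142), the pivot at (214,72) and the pin at (223,20). The handle fits (0.536,-0.293). Next I measure the pivot and stage corners and work out the arc.

```bash
cat >> h.py <<'E'
def rel(P,o=None):
    o=o or ctrl.get_obs(); return (R(o).T@(np.array(P)-o['ee_pos'])*100).round(2)
E
python3 - <<'E'
from h import *
d=np.load('pics/w1.npz');w=d['w'];h=d['img'].astype(int)
v,u=np.mgrid[:384,:512]
m=((u-213)**2+(v-70)**2<18**2)&(w[...,2]>.098)
p=w[m];print('pivot',len(p),np.median(p,0).round(4),p.min(0).round(4),p.max(0).round(4))
y=(h[...,0]>150)&(h[...,2]<60)&(h[...,1]>90)&(v<60)&(u<180); print('disc',np.median(w[y],0).round(4),w[y].min(0),w[y].max(0))
m=(abs(w[...,2]-.06)<.006)&(v<140)&(u<260)
# stage -x edge: max v per column u 60..230; -y edge
c=[w[max(np.where(m[:,k])[0]),k] for k in range(60,90)]+[w[max(np.where(m[:,k])[0]),k] for k in range(130,230)]
c=np.array(c);f=np.polyfit(c[:,1],c[:,0],1);print('front edge dir',np.degrees(np.arctan(-f[0])), 'pts',c[0].round(4),c[-1].round(4))
r=np.array([w[k,max(np.where(m[k,:260])[0])] for k in range(30,115)]); g=np.polyfit(r[:,0],r[:,1],1);print('right edge dir',np.degrees(np.arctan(g[0])),r[0].round(4),r[-1].round(4))
for yaw in (11.1,12):
  a=np.radians(yaw)
  # corner -x,-y
  A=np.array([[1,-f[0]],[-g[0],1]]);k=np.linalg.solve(A,[f[1],g[1]])
  M=np.array([[np.cos(a),-np.sin(a)],[np.sin(a),np.cos(a)]])
  cen=k+M@[.1,.11];print('corner',k.round(4),'centre',cen.round(4),'pivot',(cen+M@[-.05,-.085]).round(4),'handle',(cen+M@[-.1101,-.1451]).round(4))
print(rel([.536,-.293,.16]),rel([.536,-.293,.104]))
E
```

```text
pivot 565 [ 0.5812 -0.2242  0.1058] [ 0.5696 -0.2348  0.0987] [ 0.594  -0.2107  0.1151]
disc [nan nan nan] [nan nan nan] [nan nan nan]
front edge dir 12.029903945729208 pts [ 0.496  -0.0558  0.0587] [ 0.5371 -0.2479  0.0589]
right edge dir 6.105043721285918 [ 0.6381 -0.2358  0.0578] [ 0.5514 -0.2542  0.0575]
corner [ 0.5371 -0.249 ] centre [ 0.614  -0.1218] pivot [ 0.5813 -0.2149] handle [ 0.5339 -0.2854]
corner [ 0.5371 -0.249 ] centre [ 0.612  -0.1206] pivot [ 0.5808 -0.2142] handle [ 0.5345 -0.2854]
[0.25 6.37 5.69] [ 0.25 11.97  5.69]
```

>>> {"api": "jog_arm", "payload": {"targets": [[5,[0.2,2,3],0],[5,[0.2,5,5.7],0],[5,[0.2,8,5.7],0],[5,[0.2,11,5.7],0],[5,[0.2,12,5.7],0],[1,[0.2,12,5.7],0],[1,[0.2,12,5.7],0],[1,[0.2,12,5.7],0],[1,[0.2,12,5.7],0]], "grip_force": 40}}

```text
time_s: 1.95
ee_pos: [0.5351, -0.2948, 0.1058]
eef_rot: [-1.57, -0.002, -1.233]
force: [0.9, -0.5, -0.0]
grip_width: 0.021
```

```bash
python3 - <<'E'
from h import *
o=st(); p=np.array(o['ee_pos'])
# arc about pivot, from actual handle position
piv=np.array([.5825,-.2214]); r=p[:2]-piv; print(np.hypot(*r),np.degrees(np.arctan2(r[1],r[0]))%360)
a0=np.radians(236.8); piv=p[:2]-.085*np.array([np.cos(a0),np.sin(a0)])
for t in np.r_[0:1.4:.1,1.36,1.4]:
    q=piv+.085*np.array([np.cos(a0-t),np.sin(a0-t)]); print(round(t,2),rel([*q,p[2]],o)[[0,2]])
E
```

```text
1.95 [ 0.5351 -0.2948  0.1058] [-1.57  -0.002 -1.233] F [ 0.9 -0.5 -0. ] w 0.021 q [-0.56  0.55  1.46 -0.    1.13  0.67]
0.08732945601431426 237.13682969406295
0.0 [0. 0.]
0.1 [-0.7  -0.48]
0.2 [-1.44 -0.89]
0.3 [-2.22 -1.23]
0.4 [-3.04 -1.48]
0.5 [-3.87 -1.65]
0.6 [-4.71 -1.74]
0.7 [-5.56 -1.74]
0.8 [-6.41 -1.66]
0.9 [-7.24 -1.5 ]
1.0 [-8.05 -1.25]
1.1 [-8.84 -0.92]
1.2 [-9.59 -0.52]
1.3 [-10.29  -0.04]
1.36 [-10.69   0.28]
1.4 [-10.94   0.51]
```

>>> {"api": "jog_arm", "payload": {"targets": [[1,[0,0,0],0],[1,[0,0,0],0],[1,[0,-0.5,0],0],[1,[0,-1,0],0],[1,[0,-1.5,0],0],[1,[0,-2.1,0],0],[1,[0,-2.1,0],0]], "grip_force": 40}}

```text
time_s: 2.65
ee_pos: [0.535, -0.2944, 0.1263]
eef_rot: [-1.57, -0.0, -1.233]
force: [1.9, 1.3, -4.6]
grip_width: 0.0174
```

```bash
python3 - <<'E'
from h import *
st()
E
```

```text
2.65 [ 0.535  -0.2944  0.1263] [-1.57  -0.    -1.233] F [ 1.9  1.3 -4.6] w 0.0174 q [-0.56  0.52  1.44  0.    1.17  0.67]
```

>>> {"api": "jog_arm", "payload": {"targets": [[1,[-0.7,0,-0.48],0],[1,[-1.44,0,-0.89],0],[1,[-2.22,0,-1.23],0],[1,[-3.04,0,-1.48],0],[1,[-3.87,0,-1.65],0],[1,[-4.71,0,-1.74],0],[1,[-5.56,0,-1.74],0],[1,[-5.56,0,-1.74],0]]}}

```text
time_s: 3.45
ee_pos: [0.4975, -0.2486, 0.1248]
eef_rot: [-1.576, 0.0, -1.234]
force: [-12.3, -13.0, -4.1]
grip_width: 0.0171
```

```bash
python3 - <<'E'
from h import *
st()
E
```

```text
3.45 [ 0.4975 -0.2486  0.1248] [-1.576  0.    -1.234] F [-12.3 -13.   -4.1] w 0.0171 q [-0.53  0.42  1.61 -0.    1.12  0.71]
```

>>> {"api": "jog_arm", "payload": {"targets": [[1,[0,0,-0.3],0],[1,[-0.85,0,-0.22],0],[1,[-1.68,0,-0.06],0],[1,[-2.49,0,0.19],0],[1,[-3.28,0,0.52],0],[1,[-4.03,0,0.92],0],[1,[-4.73,0,1.4],0],[1,[-5.13,0,1.72],0],[1,[-5.38,0,1.95],0],[1,[-5.38,0,1.95],0]]}}

```text
time_s: 4.45
ee_pos: [0.497, -0.1896, 0.1236]
eef_rot: [-1.579, 0.006, -1.233]
force: [-19.1, 0.7, -4.3]
grip_width: 0.014
```

```bash
python3 - <<'E'
from h import *
o=st();p=o['ee_pos']
for piv in ([.5825,-.2214],[.5815,-.2233],[.58,-.2225]):
    r=p[:2]-np.array(piv);print(np.hypot(*r),np.radians(236.8)-np.arctan2(r[1],r[0])%6.283)
c=cam('wrist');w=cloud(c);save(c,'pics/w2.png');np.savez('pics/w2',w=w,img=c['img'])
c=cam('top');np.savez('pics/t2',w=cloud(c),img=c['img']);cv2.imwrite('pics/t2.png',cv2.resize(c['img'][70:205,280:415],(540,540),interpolation=3)[...,::-1])
E
```

```text
4.45 [ 0.497  -0.1896  0.1236] [-1.579  0.006 -1.233] F [-19.1   0.7  -4.3] w 0.014 q [-0.43  0.37  1.67 -0.    1.11  0.8 ]
0.09127463080109534 1.3474977153222594
0.09102476762521824 1.3708938812625622
0.0893353153836707 1.3687970979577955
```

View pics/w2.png

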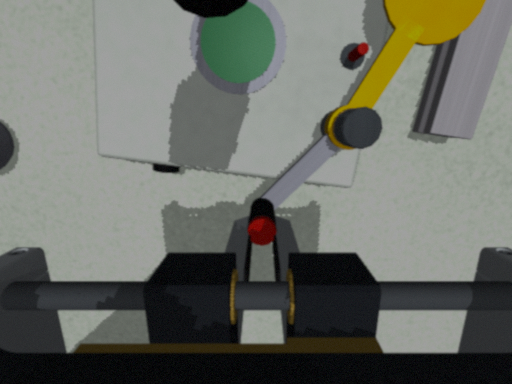

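The shutter has swung past the pin: its blade at (390,70) is to the right of the pin at (358,52), and the glass is clear. The handle has crept to the front edge of the pads, with the width down to 14 mm. I recentre on it with a softer grip before lowering.

>>> {"api": "jog_arm", "payload": {"targets": [[0.5,[0,0,0.2],0],[0.5,[0,0,0.4],0],[0.5,[0,0,0.6],0],[0.5,[0,0,0.8],0],[0.5,[0,0,0.8],0]], "grip_force": 25}}

```text
time_s: 5.05
ee_pos: [0.5016, -0.1853, 0.1217]
eef_rot: [-1.586, 0.013, -1.233]
force: [-35.8, 11.9, -4.4]
grip_width: 0.0144
```

```bash
python3 - <<'E'
from h import *
o=st();p=o['ee_pos']
for piv in ([.5825,-.2214],[.58,-.2225]):
    r=p[:2]-np.array(piv);print(np.hypot(*r),np.radians(236.8)-np.arctan2(r[1],r[0])%6.283)
E
```

```text
5.05 [ 0.5016 -0.1853  0.1217] [-1.586  0.013 -1.233] F [-35.8  11.9  -4.4] w 0.0144 q [-0.42  0.39  1.66 -0.    1.12  0.81]
0.0886108477963291 1.4112335855203626
0.0868000238461403 1.4345489507055573
```

```bash
python3 - <<'E'
from h import *
o=st();c=cam('wrist');w=cloud(c);h=c['img'].astype(int)
red=(h[...,0]>110)&(h[...,1]<60)&(h[...,2]<60)
n,l,s,ce=cv2.connectedComponentsWithStats(red.astype(np.uint8))
for i in range(1,n):
    if s[i,4]>15:
        q=w[l==i]; print(ce[i].round(),s[i,4],np.nanmedian(q,0).round(4),'tool',rel(np.nanmedian(q,0),o),rel(np.nanmin(q,0),o),rel(np.nanmax(q,0),o))
        t=(q-o['ee_pos'])@R(o)*1000; print(np.nanmin(t,0).round(1),np.nanmax(t,0).round(1))
E
```

```text
5.05 [ 0.5016 -0.1853  0.1217] [-1.586  0.013 -1.233] F [-35.8  11.9  -4.4] w 0.0144 q [-0.42  0.39  1.66 -0.    1.12  0.81]
[368.  56.] 87 [ 0.633  -0.2134  0.0845] tool [ 7.06  3.45 11.52] [ 7.26  3.58 11.12] [ 6.84  3.31 11.93]
[ 67.2  33.2 112.2] [ 73.6  35.8 118.3]
[256. 224.] 101 [ 0.5123 -0.1778  0.1301] tool [-0.36 -0.86  1.25] [-0.16 -0.71  0.78] [-0.66 -0.97  1.78]
[-8.9 -9.6 10. ] [ 0.7 -7.2 15.7]
```

The handle now sits about 12 mm ahead of the TCP, wedged on the front edge of the pads, and the shutter is at about 1.45 rad, well past the pin. I ease the push back slightly and lower it while it is still held.

>>> {"api": "jog_arm", "payload": {"targets": [[0.5,[0,0,-0.2],0],[0.5,[0,0,-0.4],0],[0.5,[0,0.5,-0.4],0],[0.5,[0,1,-0.4],0],[0.5,[0,1.5,-0.4],0],[0.5,[0,2,-0.4],0],[0.5,[0,2,-0.4],0]], "grip_force": 25}}

```text
time_s: 5.8
ee_pos: [0.4979, -0.1862, 0.1039]
eef_rot: [-1.585, 0.013, -1.232]
force: [-48.8, 21.4, 29.3]
grip_width: 0.0149
```

```bash
python3 - <<'E'
from h import *
o=st();c=cam('wrist');w=cloud(c);h=c['img'].astype(int);save(c,'pics/w3.png')
red=(h[...,0]>110)&(h[...,1]<60)&(h[...,2]<60)
n,l,s,ce=cv2.connectedComponentsWithStats(red.astype(np.uint8))
for i in range(1,n):
    if s[i,4]>15:
        q=w[l==i]; t=(q-o['ee_pos'])@R(o)*1000; print(ce[i].round(),s[i,4],np.nanmedian(q,0).round(4),np.nanmin(t,0).round(1),np.nanmax(t,0).round(1))
y=(h[...,0]>150)&(h[...,2]<70)&(h[...,1]>110); q=w[y]; q=q[q[:,2]>.05]; print('yellow z pct',np.percentile(q[:,2],[5,25,50,75,95]).round(4))
E
```

```text
5.8 [ 0.4979 -0.1862  0.1039] [-1.585  0.013 -1.232] F [-48.8  21.4  29.3] w 0.0149 q [-0.43  0.4   1.68 -0.    1.07  0.81]
[380.  43.] 108 [ 0.633  -0.2133  0.0844] [ 67.8  15.1 115.6] [ 74.1  19.3 121.7]
[258. 226.] 115 [ 0.5112 -0.1796  0.1199] [ -6.8 -17.4  11. ] [  1.9 -14.9  17.7]
yellow z pct [0.0726 0.0734 0.0739 0.0743 0.0751]
```

View pics/w3.png

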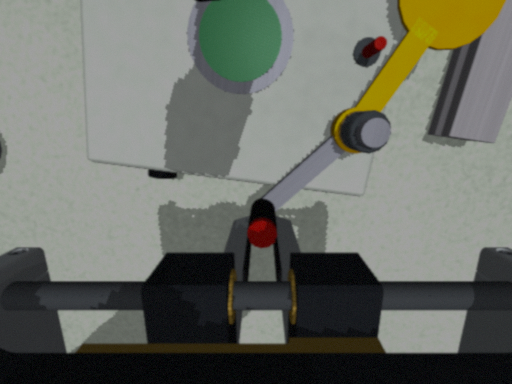

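Blade top is at z = 0.074, so it is fully down, and it lies past the pin (blade at (400,70), pin at (372,50)). I ease off and release.

>>> {"api": "jog_arm", "payload": {"targets": [[1,[0,-0.3,-0.2],0],[1.8,[0,-0.3,-0.4],0],[2.2,[0,-0.3,-0.4],0],[3,[0,-0.3,-0.4],0],[5,[0,-0.3,-0.4],0],[7,[0,-0.3,-0.4],0],[7,[0,-0.3,-0.4],0],[7,[0,-3,-0.4],0],[7,[0,-7,-0.4],0],[7,[0,-11,-0.4],0]]}}

```text
time_s: 6.85
ee_pos: [0.5002, -0.1902, 0.2166]
eef_rot: [-1.572, 0.001, -1.233]
force: [1.0, -0.6, -0.7]
grip_width: 0.0694
```

```bash
python3 - <<'E'
from h import *
o=st();c=cam('wrist');w=cloud(c);h=c['img'].astype(int);save(c,'pics/w4.png')
red=(h[...,0]>110)&(h[...,1]<60)&(h[...,2]<60)
n,l,s,ce=cv2.connectedComponentsWithStats(red.astype(np.uint8))
for i in range(1,n):
    if s[i,4]>15:
        q=w[l==i]; m=np.nanmedian(q,0); r=m[:2]-[.5825,-.2214]; print(ce[i].round(),s[i,4],m.round(4),np.hypot(*r),np.radians(236.8)-np.arctan2(r[1],r[0])%6.283)
y=(h[...,0]>150)&(h[...,2]<70)&(h[...,1]>110); q=w[y]; q=q[q[:,2]>.05]; print('yellow z pct',np.percentile(q[:,2],[5,50,95]).round(4))
E
```

```text
6.85 [ 0.5002 -0.1902  0.2166] [-1.572e+00  1.000e-03 -1.233e+00] F [ 1.  -0.6 -0.7] w 0.0694 q [-0.43  0.27  1.57  0.    1.3   0.8 ]
[327.  77.] 31 [ 0.6329 -0.2134  0.0842] 0.05102687690243172 3.975833732183807
[270. 200.] 199 [ 0.5006 -0.199   0.1203] 0.08490679489939279 1.2589090992432488
yellow z pct [0.0731 0.0743 0.0755]
```

View pics/w4.png

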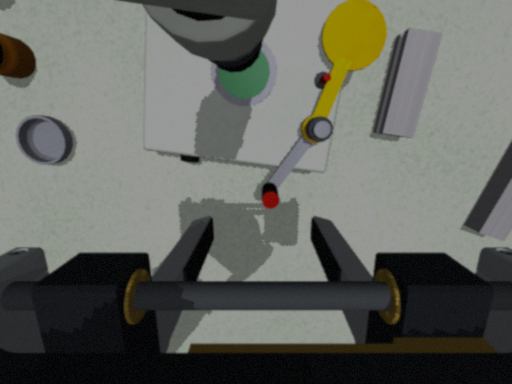

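The shutter handle is at (270,200) and the neck rests on the pin at (323,78). The blade is down and the angle is about 1.26–1.3 rad. Next I travel to the brush rest.

>>> {"api": "jog_arm", "payload": {"targets": [[7,[-4,-1.5,0.8],0],[7,[-8.5,-3.5,1.8],0],[7,[-13,-3.5,3],-0.1],[7,[-17.5,-3.5,4.5],-0.2],[7,[-22,-3.5,6],-0.3],[7,[-26.5,-3.5,7.5],-0.4],[6,[-31,-3.5,9],-0.5],[6,[-35.5,-3.5,10.5],-0.6],[6,[-40,-3.5,12],-0.7],[6,[-44.5,-3.5,13.5],-0.8]]}}

```text
time_s: 7.9
ee_pos: [0.4799, 0.2762, 0.2504]
eef_rot: [-1.571, -0.0, -0.429]
force: [1.4, -0.5, 0.7]
grip_width: 0.0599
```

```bash
python3 - <<'E'
from h import *
o=st(); print(rel([.476,.36,.25],o), np.degrees(np.arctan2(*R(o)[:2,0][::-1])))
E
```

```text
7.9 [0.4799 0.2762 0.2504] [-1.571 -0.    -0.429] F [ 1.4 -0.5  0.7] w 0.0599 q [0.46 0.29 1.47 0.   1.38 0.88]
[-3.84  0.04  7.46] -24.557486114225025
```

>>> {"api": "jog_arm", "payload": {"targets": [[5,[-2,0,4],-0.04],[5,[-3.8,0,7.5],-0.07],[5,[-3.8,0,7.5],-0.07]]}}

```text
time_s: 8.2
ee_pos: [0.4762, 0.3619, 0.2495]
eef_rot: [-1.571, 0.001, -0.358]
force: [0.0, -0.8, 0.0]
grip_width: 0.0501
```

```bash
python3 - <<'E'
from h import *
o=st();c=cam('wrist');w=cloud(c);h=c['img'].astype(int);save(c,'pics/w5.png');np.savez('pics/w5',w=w,img=c['img'],pos=o['ee_pos'],R=R(o))
def ax(m,n):
    q=w[m];q=q[~np.isnan(q).any(1)];xy=q[:,:2];r=cv2.minAreaRect((xy*1000).astype(np.float32));print(n,len(q),np.median(q,0).round(4),np.round(r[0],1),np.round(r[1],1),round(r[2],2))
tan=(h[...,0]-h[...,2]>35)&(w[...,2]>.045)&(w[...,2]<.075); ax(tan,'brush wood')
blue=(h[...,2]-h[...,0]>50)&(w[...,2]>.02)&(w[...,2]<.07); ax(blue,'saddles')
ax((w[...,2]>.003)&(w[...,2]<.014)&(np.hypot(w[...,0]-.476,w[...,1]-.36)<.1),'base')
E
```

```text
8.2 [0.4762 0.3619 0.2495] [-1.571e+00  1.000e-03 -3.580e-01] F [ 0.  -0.8  0. ] w 0.0501 q [0.59 0.39 1.34 0.   1.41 0.95]
brush wood 4378 [0.6489 0.4911 0.048 ] [582.  445.2] [362.8 123. ] 29.15
saddles 331 [0.4761 0.4066 0.0465] [475.3 365.5] [115.3  43.1] 70.06
base 2307 [0.4755 0.366  0.0083] [473.8 370.1] [173.7  87.2] 62.18
```

View pics/w5.png

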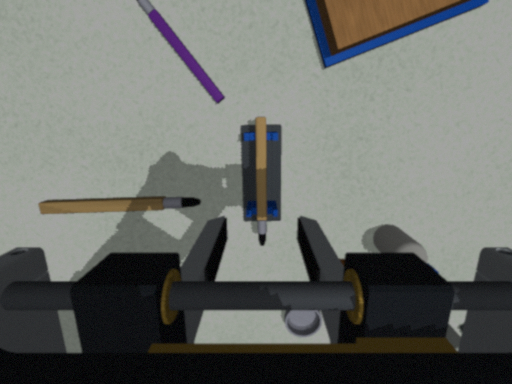

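The brush lies on its rest at (262,180) with its tip down at (262,240). The tray and book contaminated the wood mask, so I redo it locally.

```bash
python3 - <<'E'
import numpy as np,cv2
from h import rel,st
d=np.load('pics/w5.npz');w=d['w'];h=d['img'].astype(int);v,u=np.mgrid[:384,:512]
m=(h[...,0]-h[...,2]>35)&(w[...,2]>.045)&(w[...,2]<.075)&(u>235)&(u<290)&(v<250)
q=w[m];r=cv2.minAreaRect((q[:,:2]*1000).astype(np.float32));print(len(q),np.median(q,0),np.round(r[0],1),np.round(r[1],1),r[2])
ax=np.array([-np.cos(np.radians(r[2])),-np.sin(np.radians(r[2]))])if r[1][0]>r[1][1] else np.array([-np.sin(np.radians(r[2])),np.cos(np.radians(r[2]))])
print(ax)
mm=(u>240)&(u<285)&(v>100)&(v<250)&(w[...,2]>.035)
q2=w[mm];t=(q2[:,:2]-np.array(r[0])/1000)@ax;print('extent',t.min(),t.max())
E
```

```text
956 [0.48033321 0.38061777 0.05832069] [478.  373.2] [137.2  12.7] 70.28018188476562
[-0.33742088 -0.94135389]
extent -0.06863069030122193 0.1102478781213571
```

>>> {"api": "jog_arm", "payload": {"targets": [[5,[-0.25,4,3.8],0],[5,[-0.25,8.5,3.8],-0.01],[5,[-0.25,13,3.8],-0.01],[5,[-0.25,17,3.8],-0.01],[4,[-0.25,19.6,3.8],-0.01],[3,[-0.25,19.6,3.8],-0.01],[1,[-0.25,19.6,3.8],-0.01],[0.5,[-0.25,19.6,3.8],-0.01],[0.5,[-0.25,19.6,3.8],-0.01],[0.5,[-0.25,19.6,3.8],-0.01]], "grip_force": 3}}

```text
time_s: 9.25
ee_pos: [0.4893, 0.3949, 0.0562]
eef_rot: [-1.569, -0.002, -0.353]
force: [0.9, -0.1, 4.4]
grip_width: 0.0139
```

```bash
python3 - <<'E'
from h import *
o=st()
E
```

```text
9.25 [0.4893 0.3949 0.0562] [-1.569 -0.002 -0.353] F [ 0.9 -0.1  4.4] w 0.0139 q [ 0.62  0.65  1.43 -0.    1.06  0.97]
```

>>> {"api": "jog_arm", "payload": {"targets": [[0.5,[0,-1,0],0],[0.5,[0,-2,0],0],[0.5,[0,-3.5,0],0],[0.5,[0,-5.5,0],0],[0.5,[0,-8,0],0],[0.5,[0,-10,0],0],[0.5,[0,-10,0],0]], "grip_force": 3}}

```text
time_s: 9.95
ee_pos: [0.4895, 0.3953, 0.1585]
eef_rot: [-1.566, -0.003, -0.353]
force: [-0.5, 0.8, -0.7]
grip_width: 0.0137
```

```bash
cat >> h.py <<'E'
def brush(o,w,h):
    # wood points in tool frame near the pads' plane
    t=(w-o['ee_pos'])@R(o)
    m=(abs(t[...,0])<.02)&(t[...,2]>-.16)&(t[...,2]<.14)&(h[...,0]-h[...,2]>35)&(abs(t[...,1])<.13)
    q=t[m]; print('wood n',len(q))
    if len(q)>20:
        z=q[:,2];f=np.polyfit(z,q[:,1],1); print('tool z range',z.min().round(4),z.max().round(4),'y at ends',q[z<z.min()+.005,1].mean().round(4),q[z>z.max()-.005,1].mean().round(4),'pitch deg (tip down +)',np.degrees(np.arctan(-f[0])).round(1),'x at ends',q[z<z.min()+.005,0].mean().round(4),q[z>z.max()-.005,0].mean().round(4))
def look(f):
    o=st();c=cam('wrist');w=cloud(c);h=c['img'].astype(int);save(c,f+'.png');np.savez(f,w=w,img=c['img']);brush(o,w,h);return o,w,h
E
python3 - <<'E'
from h import *
look('pics/w6')
c=cam('side');save(c,'pics/s6.png');np.savez('pics/s6',w=cloud(c),img=c['img'])
cv2.imwrite('pics/s6c.png',cv2.resize(c['img'][150:330,150:350],(600,540),interpolation=3)[...,::-1])
E
```

```text
9.95 [0.4895 0.3953 0.1585] [-1.566 -0.003 -0.353] F [-0.5  0.8 -0.7] w 0.0137 q [ 0.62  0.53  1.36 -0.    1.25  0.97]
wood n 3939
tool z range -0.0814 0.045 y at ends -0.0018 -0.002 pitch deg (tip down +) 26.6 x at ends -0.0009 -0.0005
```

View pics/s6c.png

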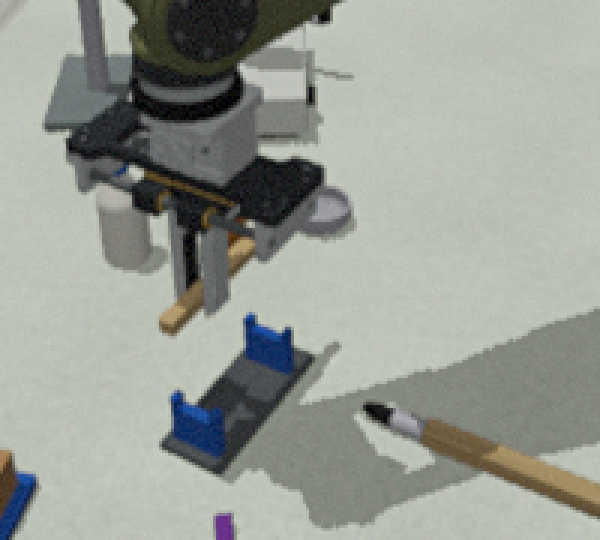

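The brush is held level at x ≈ -40, so the 3 N grip does not let gravity tilt it. The tool stays vertical, so I'll tilt the brush by bracing its tip against the stage's +y side wall and rising on an arc about the tip. I travel there between jar and cup, above both.

>>> {"api": "jog_arm", "payload": {"targets": [[0.5,[1.5,0,-4],-0.08],[0.5,[3,0,-8],-0.16],[0.5,[4.5,0,-12],-0.24],[0.5,[6,0,-16],-0.32],[0.5,[7.6,0,-20],-0.4],[0.5,[8.9,0,-23.2],-0.48],[0.5,[10.1,0,-26.4],-0.56],[0.5,[10.1,0,-26.4],-0.56]], "grip_force": 4}}

```text
time_s: 10.85
ee_pos: [0.4915, 0.1089, 0.1535]
eef_rot: [-1.571, 0.002, 0.207]
force: [0.1, 0.6, -0.1]
grip_width: 0.0139
```

```bash
python3 - <<'E'
from h import *
o,w,h=look('pics/w7')
print(rel([.4934,.1122,.053],o))
c=cam('top');W=cloud(c);H=c['img'].astype(int);np.savez('pics/t7',w=W,img=c['img'])
c=cam('side');W=cloud(c);np.savez('pics/s7',w=W,img=c['img'])
# +y face of stage seen from side cam
n=np.array([-.2045,.979]);m=(W[...,2]>.02)&(W[...,2]<.05)&(W[...,0]>.45)&(W[...,0]<.7)&(W[...,1]<.02)&(W[...,1]>-.1)
q=W[m];f=np.polyfit(q[:,0],q[:,1],1);print('face',len(q),f,np.degrees(np.arctan(f[0])),'y at x=.524',np.polyval(f,.524),q[:,0].min(),q[:,0].max(), 'res',np.std(q[:,1]-np.polyval(f,q[:,0])))
# stage top edge
E
```

```text
10.85 [0.4915 0.1089 0.1535] [-1.571  0.002  0.207] F [ 0.1  0.6 -0.1] w 0.0139 q [ 0.15  0.27  1.73 -0.    1.14 -0.06]
wood n 4329
tool z range -0.081 0.0456 y at ends -0.0019 -0.0021 pitch deg (tip down +) 30.8 x at ends -0.0012 -0.0008
[ 0.27 10.05  0.29]
face 405 [ 0.25970953 -0.17537397] 14.558626282163498 y at x=.524 -0.03928618035706849 0.49288382185656016 0.6896983625974622 res 0.007492470322603147
```

>>> {"api": "jog_arm", "payload": {"targets": [[0.5,[0,4,0],0],[0.5,[0,7.5,0],0],[0.5,[0,10,0],0],[0.5,[0,10,-0.4],0],[0.5,[0,10,-0.8],0],[0.5,[0,10,-1.2],0],[0.5,[0,10,-1.4],0]], "grip_force": 4}}

```text
time_s: 11.7
ee_pos: [0.4957, 0.098, 0.0558]
eef_rot: [-1.571, -0.002, 0.207]
force: [0.3, 0.7, 0.0]
grip_width: 0.0141
```

```bash
python3 - <<'E'
from h import *
o=st()
E
```

```text
11.7 [0.4957 0.098  0.0558] [-1.571 -0.002  0.207] F [0.3 0.7 0. ] w 0.0141 q [ 0.12  0.41  1.8   0.    0.92 -0.08]
```

>>> {"api": "jog_arm", "payload": {"targets": [[0.5,[0,0.2,-0.1],0],[0.5,[0,0.2,-0.25],0],[0.5,[0,0.2,-0.4],0],[0.5,[0,0.2,-0.4],0]]}}

```text
time_s: 12.1
ee_pos: [0.4957, 0.0946, 0.0526]
eef_rot: [-1.57, -0.0, 0.207]
force: [0.4, 4.3, -0.1]
grip_width: 0.0137
```

```bash
python3 - <<'E'
from h import *
o,w,h=look('pics/w8')
E
```

```text
12.1 [0.4957 0.0946 0.0526] [-1.57  -0.     0.207] F [ 0.4  4.3 -0.1] w 0.0137 q [ 0.12  0.42  1.8   0.    0.92 -0.09]
wood n 4893
tool z range -0.0811 0.0466 y at ends -0.0019 -0.0017 pitch deg (tip down +) 32.9 x at ends -0.0005 -0.0009
```

>>> {"api": "jog_arm", "payload": {"targets": [[0.5,[0,-0.4,-0.05],0],[0.5,[0,-0.8,-0.1],0],[0.5,[0,-1.2,-0.15],0],[0.5,[0,-1.8,-0.22],0],[0.5,[0,-2.4,-0.3],0],[0.5,[0,-3,-0.42],0],[0.5,[0,-3.5,-0.55],0],[0.5,[0,-3.5,-0.55],0]], "grip_force": 4}}

```text
time_s: 12.95
ee_pos: [0.4972, 0.0887, 0.0882]
eef_rot: [-1.571, -0.001, 0.207]
force: [-0.8, -0.3, -0.3]
grip_width: 0.014
```

```bash
python3 - <<'E'
from h import *
o,w,h=look('pics/w9')
t=(w-o['ee_pos'])@R(o); v,u=np.mgrid[:384,:512]
m=(abs(t[...,0])<.008)&(t[...,2]>.012)&(t[...,2]<.06)&(abs(t[...,1])<.06); q=t[m]
for a in np.arange(.012,.06,.006):
    s=q[(q[:,2]>=a)&(q[:,2]<a+.006)]; print(round(a,3),len(s),np.round(np.median(s,0),4) if len(s) else '')
E
```

```text
12.95 [0.4972 0.0887 0.0882] [-1.571e+00 -1.000e-03  2.070e-01] F [-0.8 -0.3 -0.3] w 0.014 q [ 0.1   0.36  1.78 -0.    0.99 -0.1 ]
wood n 4409
tool z range -0.1266 0.0474 y at ends 0.0708 -0.0115 pitch deg (tip down +) 38.1 x at ends 0.0076 -0.0007
0.012 173 [-0.0007 -0.0062  0.0151]
0.018 202 [-0.0013 -0.0078  0.0211]
0.024 208 [-0.001  -0.0095  0.0271]
0.03 221 [-0.0013 -0.0112  0.033 ]
0.036 238 [-0.0013 -0.013   0.0391]
0.042 307 [-0.0007 -0.0118  0.0454]
0.048 0 
0.054 0
```

It works: the brush is tilted about 16° tip-down. I continue the arc with a little more push.

>>> {"api": "jog_arm", "payload": {"targets": [[0.5,[0,0,-0.3],0],[0.5,[0,-0.5,-0.5],0],[0.5,[0,-1,-0.65],0],[0.5,[0,-1.5,-0.85],0],[0.5,[0,-2.05,-1.1],0],[0.5,[0,-2.6,-1.35],0],[0.5,[0,-3.1,-1.6],0],[0.5,[0,-3.6,-1.9],0],[0.5,[0,-4.1,-2.2],0],[0.5,[0,-4.1,-2.2],0]], "grip_force": 4}}

```text
time_s: 14.0
ee_pos: [0.5017, 0.067, 0.1292]
eef_rot: [-1.571, -0.001, 0.207]
force: [-0.3, 0.3, -0.2]
grip_width: 0.0139
```

```bash
cat >> h.py <<'E'
def pitch(f):
    o,w,h=look(f)
    t=(w-o['ee_pos'])@R(o)
    m=(abs(t[...,0])<.008)&(t[...,2]>.012)&(t[...,2]<.043)&(t[...,1]<.01)&(t[...,1]>-.06)&(h[...,0]-h[...,2]>20); q=t[m]
    p=np.polyfit(q[:,2],q[:,1],1); th=np.arctan(-p[0]); r=q[:,1]-np.polyval(p,q[:,2]); q=q[abs(r)<.002]; p=np.polyfit(q[:,2],q[:,1],1); th=np.arctan(-p[0])
    M=(abs(t[...,0])<.008)&(t[...,2]>.012)&(t[...,2]<.06)&(t[...,1]<.01)&(t[...,1]>-.06)&(h[...,0]-h[...,2]>20); Q=t[M]
    d=np.array([-np.cos(th),np.sin(th)])  # (z,y) toward tip
    nrm=np.array([np.sin(th),np.cos(th)]) # (z,y) downward normal... top face -> axis
    s=Q[:,[2,1]]@d; tail=s.min()+.0; P0=np.array([0,p[1]])+nrm*.007
    tailpt=P0+d*((tail)-P0@d); tip=tailpt+d*.18; x=np.median(q[:,0])
    tipw=np.array(o['ee_pos'])+R(o)@np.array([x,tip[1],tip[0]])
    org=tailpt+d*.085
    print('pitch',np.degrees(th).round(1),'x',x.round(4),'axis y at z=0',P0[1]+P0[0]*np.tan(th),'tip(z,y)',tip.round(4),'tip world',tipw.round(4),'grip at brush x',(-org@d).round(4))
    return o,tipw
E
python3 - <<'E'
from h import *
pitch('pics/w10')
E
```

```text
14.0 [0.5017 0.067  0.1292] [-1.571e+00 -1.000e-03  2.070e-01] F [-0.3  0.3 -0.2] w 0.0139 q [ 0.06  0.31  1.75 -0.    1.08 -0.15]
wood n 3641
tool z range -0.0545 0.0455 y at ends 0.0355 -0.0234 pitch deg (tip down +) 47.8 x at ends -0.0009 -0.0007
pitch 31.6 x -0.0007 axis y at z=0 0.003944445213956945 tip(z,y) [-0.1084  0.0706] tip world [ 0.5234 -0.0393  0.0586] grip at brush x -0.0343
```

>>> {"api": "jog_arm", "payload": {"targets": [[0.5,[0,0,0.6],0],[0.5,[0,1.2,0.8],0],[0.5,[0,2.2,0.8],0],[0.5,[0,2.2,0.3],0],[0.5,[0,2.2,-0.1],0],[0.5,[0,1.9,-0.4],0],[0.5,[0,1.4,-0.75],0],[0.5,[0,0.9,-1.15],0],[0.5,[0,0.4,-1.6],0],[0.5,[0,0.4,-1.7],0]], "grip_force": 4}}

```text
time_s: 15.05
ee_pos: [0.5054, 0.0503, 0.1255]
eef_rot: [-1.571, -0.002, 0.207]
force: [0.2, 1.5, 0.8]
grip_width: 0.014
```

```bash
python3 - <<'E'
from h import *
pitch('pics/w11')
E
```

```text
15.05 [0.5054 0.0503 0.1255] [-1.571 -0.002  0.207] F [0.2 1.5 0.8] w 0.014 q [ 0.03  0.31  1.75  0.    1.08 -0.18]
wood n 3248
tool z range -0.0612 0.0409 y at ends 0.0599 -0.0302 pitch deg (tip down +) 54.6 x at ends -0.0008 -0.0008
pitch 25.2 x -0.0007 axis y at z=0 -0.007752232948032962 tip(z,y) [-0.1211  0.0493] tip world [ 0.5296 -0.0684  0.0762] grip at brush x -0.0356
```

```bash
python3 - <<'E'
from h import *
o=st();d=np.load('pics/w11.npz');w=d['w'];h=d['img'].astype(int)
t=(w-o['ee_pos'])@R(o)
m=(abs(t[...,0])<.008)&(t[...,2]>.0)&(t[...,2]<.06)&(abs(t[...,1])<.06)&(h[...,0]-h[...,2]>20); q=t[m]
for a in np.arange(.0,.06,.004):
    s=q[(q[:,2]>=a)&(q[:,2]<a+.004)]
    if len(s): print(round(a,3),len(s),np.round(np.percentile(s[:,1],[5,50,95]),4))
E
```

```text
15.1 [0.5052 0.0504 0.125 ] [-1.571e+00 -1.000e-03  2.070e-01] F [-0.1 -0.4 -0.4] w 0.0142 q [ 0.03  0.31  1.75  0.    1.08 -0.18]
0.0 64 [-0.0072 -0.0051 -0.0032]
0.004 72 [-0.0114 -0.0096 -0.0076]
0.008 81 [-0.0158 -0.0138 -0.0118]
0.012 84 [-0.02   -0.0181 -0.0159]
0.016 92 [-0.0243 -0.0222 -0.0205]
0.02 108 [-0.0287 -0.0265 -0.0248]
0.024 110 [-0.0332 -0.0311 -0.0288]
0.028 151 [-0.0364 -0.0352 -0.0332]
0.032 257 [-0.0363 -0.0344 -0.032 ]
0.036 253 [-0.0331 -0.0307 -0.0282]
0.04 42 [-0.0296 -0.0288 -0.0275]
```

```bash
cat >> h.py <<'E'
def pitch(f):
    o,w,h=look(f); t=(w-o['ee_pos'])@R(o)
    q=t[(abs(t[...,0])<.008)&(t[...,2]>.0)&(t[...,2]<.06)&(abs(t[...,1])<.06)&(h[...,0]-h[...,2]>20)]
    k=np.argsort(q[:,1])[:25]; c=np.median(q[k],0); s=q[(q[:,2]<c[2]-.004)]
    p=np.polyfit(s[:,2],s[:,1],1); th=np.arctan(-p[0]); d=np.array([-np.cos(th),np.sin(th)]); n=np.array([np.sin(th),np.cos(th)])
    tail=np.array([c[2],np.polyval(p,c[2])])+n*.007; tip=tail+d*.18; x=np.median(s[:,0])
    tw=np.array(o['ee_pos'])+R(o)@np.array([x,tip[1],tip[0]])
    print('PITCH',np.degrees(th).round(1),'x',x.round(4),'tip(z,y)',tip.round(4),'tip world',tw.round(4),'grip at',(-(tail+d*.085)@d).round(4)); return o,tw
E
python3 - <<'E'
from h import *
pitch('pics/w12')
w5=np.load('pics/w5.npz')
for n,w in (('top',np.load('pics/top.npz')['w']),('side',np.load('pics/side.npz')['w']),('w12',np.load('pics/w12.npz')['w'])):
    for nm,c,z0,z1,r0,r1 in (('cup',(.457,.103),.019,.028,0,.045),('jar',(.542,.156),.05,.068,0,.03)):
        q=w[(w[...,2]>z0)&(w[...,2]<z1)&(np.hypot(w[...,0]-c[0],w[...,1]-c[1])<r1)]
        if len(q)>20:
            (a,b),r=cv2.minEnclosingCircle((q[:,:2]*1000).astype(np.float32)); A=np.c_[2*q[:,:2],np.ones(len(q))];s=np.linalg.lstsq(A,(q[:,:2]**2).sum(1),rcond=None)[0]
            print(n,nm,len(q),round(a,1),round(b,1),round(r,1),'lsq',s[:2].round(4))
E
```

```text
15.1 [0.5052 0.0504 0.125 ] [-1.571e+00 -1.000e-03  2.070e-01] F [-0.1 -0.4 -0.4] w 0.0142 q [ 0.03  0.31  1.75  0.    1.08 -0.18]
wood n 3276
tool z range -0.0612 0.0408 y at ends 0.06 -0.0302 pitch deg (tip down +) 54.6 x at ends -0.0008 -0.0008
PITCH 46.9 x -0.0007 tip(z,y) [-0.0858  0.0993] tip world [ 0.5223 -0.0338  0.0257] grip at -0.0362
top cup 49 455.9 99.1 31.5 lsq [0.4555 0.0996]
top jar 128 543.0 157.2 21.7 lsq [0.5423 0.1566]
side cup 55 452.7 102.7 33.4 lsq [0.4524 0.1021]
side jar 123 538.3 158.7 22.6 lsq [0.5387 0.1597]
w12 cup 898 451.9 98.6 31.9 lsq [0.4522 0.0988]
w12 jar 2468 539.2 156.0 21.6 lsq [0.5386 0.1558]
```

Now at 47° with the tip at (0.522,-0.034). I firm up the grip, rise and travel over the cup at (0.453,0.099).

>>> {"api": "jog_arm", "payload": {"targets": [[0.5,[0,0,0.3],0],[0.5,[0,-2.5,0.8],0],[0.5,[-0.5,-5,2],0],[0.5,[-1.5,-5,5],0],[0.5,[-2.5,-5,8],0],[0.5,[-3.2,-5,11],0],[0.5,[-4,-5,14],0],[0.5,[-4,-5,14],0]], "grip_force": 12}}

```text
time_s: 15.95
ee_pos: [0.4355, 0.1819, 0.1743]
eef_rot: [-1.571, 0.0, 0.21]
force: [-0.5, 0.3, -0.6]
grip_width: 0.0134
```

```bash
python3 - <<'E'
from h import *
o,tw=pitch('pics/w13'); d=np.array([.454,.0955,.011])-tw
print((R(o).T@d*100).round(2))
w=np.load('pics/w13.npz')['w'];q=w[(w[...,2]>.019)&(w[...,2]<.028)&(np.hypot(w[...,0]-.453,w[...,1]-.0995)<.045)];print(len(q),np.median(q,0) if len(q) else 0)
E
```

```text
15.95 [0.4355 0.1819 0.1743] [-1.571  0.     0.21 ] F [-0.5  0.3 -0.6] w 0.0134 q [0.32 0.18 1.8  0.   1.17 0.11]
wood n 2891
tool z range -0.0613 0.0409 y at ends 0.0598 -0.0302 pitch deg (tip down +) 53.9 x at ends -0.0006 -0.0009
PITCH 46.9 x -0.0007 tip(z,y) [-0.0857  0.0995] tip world [0.4527 0.098  0.0749] grip at -0.0362
[ 0.08  6.39 -0.27]
44 [0.45824355 0.07233079 0.02373353]
```

>>> {"api": "jog_arm", "payload": {"targets": [[0.5,[0.1,2,-0.3],0],[0.5,[0.1,4,-0.3],0],[0.5,[0.1,5.4,-0.3],0],[0.5,[0.1,6.1,-0.3],0],[0.5,[0.1,6.4,-0.3],0],[0.5,[0.1,6.4,-0.3],0],[0.5,[0.1,6.4,-0.3],0],[0.5,[0.1,6.4,-0.3],0],[0.5,[0.1,6.4,-0.3],0]]}}

```text
time_s: 16.9
ee_pos: [0.4387, 0.1768, 0.1109]
eef_rot: [-1.571, -0.001, 0.207]
force: [-0.4, 0.6, -0.2]
grip_width: 0.0139
```

```bash
python3 - <<'E'
from h import *
o,tw=pitch('pics/w14')
c=cam('side');save(c,'pics/s14.png');cv2.imwrite('pics/s14c.png',cv2.resize(c['img'][150:290,160:340],(720,560),interpolation=3)[...,::-1])
E
```

```text
16.9 [0.4387 0.1768 0.1109] [-1.571e+00 -1.000e-03  2.070e-01] F [-0.4  0.6 -0.2] w 0.0139 q [ 0.31  0.26  1.85 -0.    1.02  0.1 ]
wood n 3092
tool z range -0.0605 0.0409 y at ends 0.0597 -0.0301 pitch deg (tip down +) 54.1 x at ends -0.0006 -0.0007
PITCH 47.0 x -0.0007 tip(z,y) [-0.0857  0.0996] tip world [0.4557 0.0929 0.0113] grip at -0.0363
```

View pics/s14c.png

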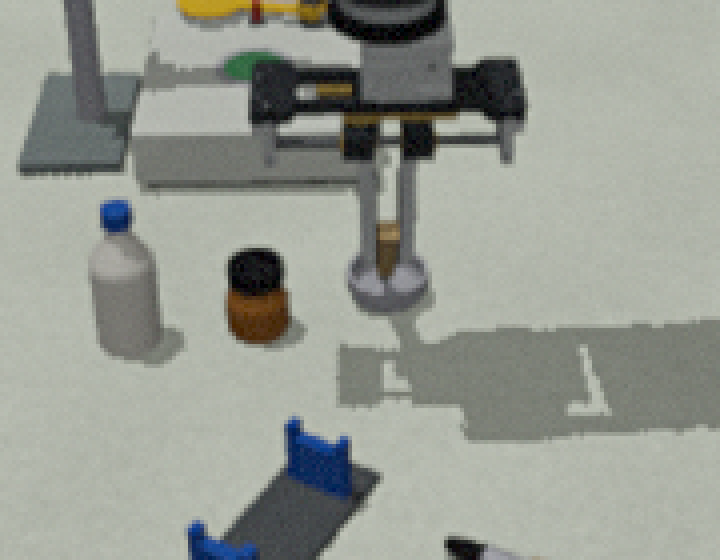

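The tip is inside the cup at (0.456,0.093,0.011) and the cup is undisturbed. I dip slightly deeper for margin, hold, then rise and check how far the wrist sticks out before going near the microscope.

>>> {"api": "jog_arm", "payload": {"targets": [[0.5,[-0.1,0.3,0.3],0],[0.5,[-0.1,0.3,0.3],0],[0.5,[-0.1,0.3,0.3],0],[0.5,[-0.1,0.3,0.3],0],[0.5,[-0.1,-2,0.3],0],[0.5,[0,-6,0],0],[0.5,[0,-10,0],0],[0.5,[0,-10,0],0]]}}

```text
time_s: 17.8
ee_pos: [0.4403, 0.1773, 0.2153]
eef_rot: [-1.57, -0.008, 0.207]
force: [0.2, 0.3, -0.6]
grip_width: 0.0143
```

```bash
python3 - <<'E'
from h import *
o,tw=pitch('pics/w15')
for n in ('top','side'):
    c=cam(n);t=(cloud(c)-o['ee_pos'])@R(o); print(n)
    for a in np.arange(-.36,-.06,.03):
        q=t[(t[...,1]>=a)&(t[...,1]<a+.03)&(abs(t[...,0])<.1)&(abs(t[...,2])<.15)]
        if len(q): print(round(-a-.03,2),'above: n',len(q),'z',q[:,2].min().round(3),q[:,2].max().round(3),'x',q[:,0].min().round(3),q[:,0].max().round(3))
d=np.array([.614,-.126,.102])-tw; print((R(o).T@d*100).round(2))
E
```

```text
17.8 [0.4403 0.1773 0.2153] [-1.57  -0.008  0.207] F [ 0.2  0.3 -0.6] w 0.0143 q [0.31 0.14 1.74 0.   1.25 0.1 ]
wood n 2572
tool z range -0.0609 0.0409 y at ends 0.0599 -0.0303 pitch deg (tip down +) 53.1 x at ends -0.0006 -0.0008
PITCH 46.9 x -0.0007 tip(z,y) [-0.0854  0.0989] tip world [0.4579 0.0938 0.1163] grip at -0.0356
top
0.33 above: n 263 z -0.048 0.03 x -0.1 -0.075
0.3 above: n 713 z -0.068 0.051 x -0.1 -0.014
0.27 above: n 1241 z -0.069 0.06 x -0.098 0.041
0.24 above: n 229 z -0.061 0.062 x -0.055 0.044
0.21 above: n 19 z -0.044 0.042 x -0.042 0.013
0.18 above: n 17 z -0.021 0.015 x -0.033 -0.025
0.15 above: n 141 z -0.034 0.033 x -0.039 -0.021
0.12 above: n 98 z -0.033 0.033 x -0.041 0.09
0.09 above: n 158 z -0.034 0.034 x -0.041 0.091
0.06 above: n 2 z -0.025 0.028 x -0.035 -0.031
side
0.33 above: n 53 z -0.028 0.023 x -0.1 -0.083
0.3 above: n 383 z -0.059 0.051 x -0.1 -0.046
0.27 above: n 1210 z -0.055 0.063 x -0.1 0.034
0.24 above: n 972 z -0.049 0.066 x -0.1 0.044
0.21 above: n 556 z -0.039 0.065 x -0.096 0.042
0.18 above: n 261 z -0.0 0.057 x -0.035 0.033
0.15 above: n 402 z -0.016 0.04 x -0.041 0.036
0.12 above: n 244 z 0.017 0.028 x -0.041 0.015
0.09 above: n 985 z -0.031 0.037 x -0.089 0.087
0.06 above: n 322 z -0.022 0.038 x -0.082 0.078
[ 10.75   1.5  -24.72]
```

>>> {"api": "jog_arm", "payload": {"targets": [[0.5,[2.5,0,-4],0],[0.5,[4.8,0,-8],0],[0.5,[7,0,-12],0],[0.5,[9,0,-15.5],0],[0.5,[10.7,0,-19],0],[0.5,[10.7,0.7,-22],0],[0.5,[10.7,1.5,-24],0],[0.5,[10.7,1.5,-24.7],0],[0.5,[10.7,1.5,-24.7],0]]}}

```text
time_s: 18.85
ee_pos: [0.5937, -0.0432, 0.1943]
eef_rot: [-1.57, 0.002, 0.206]
force: [-0.8, 0.0, 0.2]
grip_width: 0.014
```

```bash
python3 - <<'E'
from h import *
o,tw=pitch('pics/w16')
w=np.load('pics/w16.npz')['w'];h=np.load('pics/w16.npz')['img'].astype(int)
g=(h[...,1]-h[...,0]>25)&(h[...,1]-h[...,2]>10)&(abs(w[...,2]-.062)<.01);q=w[g]
if len(q)>10:
    (a,b),r=cv2.minEnclosingCircle((q[:,:2]*1000).astype(np.float32));print('glass',len(q),a,b,r,np.median(q[:,2]))
d=np.array([.614,-.126,.062])-tw; print((R(o).T@d*100).round(2))
for n in ('pics/top.npz','pics/t2.npz','pics/w4.npz','pics/w2.npz'):
    try: D=np.load(n)
    except Exception as e: continue
    w=D['w'];h=D['img'].astype(int);g=(h[...,1]-h[...,0]>25)&(h[...,1]-h[...,2]>5)&(abs(w[...,2]-.062)<.01);q=w[g]
    if len(q)>10: print(n,len(q),cv2.minEnclosingCircle((q[:,:2]*1000).astype(np.float32)),np.median(q,0))
E
```

```text
18.85 [ 0.5937 -0.0432  0.1943] [-1.57   0.002  0.206] F [-0.8  0.   0.2] w 0.014 q [-0.13  0.43  1.42  0.    1.3  -0.34]
wood n 2992
tool z range -0.0608 0.0409 y at ends 0.0599 -0.0301 pitch deg (tip down +) 54.2 x at ends -0.0006 -0.0008
PITCH 46.9 x -0.0007 tip(z,y) [-0.0856  0.0992] tip world [ 0.6103 -0.1271  0.0951] grip at -0.0359
glass 255 613.002685546875 -135.6180877685547 22.576128005981445 0.06247669211293877
[0.39 3.31 0.03]
pics/t2.npz 185 ((616.0411376953125, -129.80560302734375), 27.871519088745117) [ 0.61346742 -0.12689586  0.06253595]
pics/w2.npz 4484 ((613.24169921875, -129.41481018066406), 27.943321228027344) [ 0.61243071 -0.13065909  0.06237731]
```

View pics/w16.png

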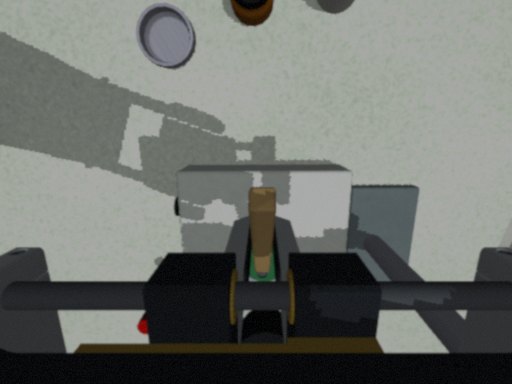

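The brush (262,220) points at the green glass (262,275), clear of the lens. I descend gently.

>>> {"api": "jog_arm", "payload": {"targets": [[0.5,[0.4,1,-0.3],0],[0.5,[0.4,2,-0.3],0],[0.5,[0.4,2.7,-0.3],0],[0.5,[0.4,3,-0.3],0],[0.5,[0.4,3,-0.3],0]]}}

```text
time_s: 19.4
ee_pos: [0.5984, -0.0448, 0.1649]
eef_rot: [-1.57, 0.001, 0.207]
force: [-0.2, -0.4, 0.1]
grip_width: 0.0145
```

```bash
python3 - <<'E'
from h import *
o,tw=pitch('pics/w17')
E
```

```text
19.4 [ 0.5984 -0.0448  0.1649] [-1.57e+00  1.00e-03  2.07e-01] F [-0.2 -0.4  0.1] w 0.0145 q [-0.14  0.46  1.44  0.    1.24 -0.34]
wood n 3058
tool z range -0.0747 0.0408 y at ends -0.0076 -0.0302 pitch deg (tip down +) 54.2 x at ends 0.0132 -0.0009
PITCH 46.9 x -0.0007 tip(z,y) [-0.0858  0.0994] tip world [ 0.6152 -0.1289  0.0655] grip at -0.0362
```

>>> {"api": "jog_arm", "payload": {"targets": [[0.5,[0,0.1,0],0],[0.5,[0,0.2,0],0],[0.5,[0,0.3,0],0],[0.5,[0,0.35,0],0],[0.5,[0,0.35,0],0]]}}

```text
time_s: 19.95
ee_pos: [0.5988, -0.0448, 0.1625]
eef_rot: [-1.571, -0.001, 0.207]
force: [-1.2, 2.7, 4.1]
grip_width: 0.0141
```

```bash
python3 - <<'E'
from h import *
o,tw=pitch('pics/w18')
E
```

```text
19.95 [ 0.5988 -0.0448  0.1625] [-1.571e+00 -1.000e-03  2.070e-01] F [-1.2  2.7  4.1] w 0.0141 q [-0.14  0.46  1.44  0.    1.23 -0.34]
wood n 3075
tool z range -0.0593 0.0411 y at ends 0.0577 -0.0301 pitch deg (tip down +) 54.1 x at ends -0.0009 -0.0008
PITCH 46.5 x -0.0007 tip(z,y) [-0.0862  0.0988] tip world [ 0.6159 -0.1293  0.0637] grip at -0.036
```

Contact force is about 4–5 N with the tip at (0.616,-0.129,0.064), on the middle of the glass. I hold briefly, then retract and travel back to the rest.

>>> {"api": "jog_arm", "payload": {"targets": [[0.5,[0,0,0],0],[0.5,[0,0,0],0],[0.5,[0,-1.5,0],0],[0.5,[0,-3.5,1],0],[0.5,[0,-5.5,4],0],[0.5,[-0.4,-7.5,8],0],[0.5,[-0.8,-7.5,12.5],0],[0.5,[-1.2,-7.5,17],0.05],[0.5,[-1.6,-7.5,21.5],0.12],[0.5,[-2,-7.5,26],0.2]]}}

```text
time_s: 21.0
ee_pos: [0.5249, 0.2067, 0.238]
eef_rot: [-1.571, -0.001, 0.004]
force: [0.9, 0.0, -0.1]
grip_width: 0.0142
```

```bash
python3 - <<'E'
from h import *
o=st(); print(rel([.4741,.3621,.165],o), o['eef_rot'][2]-(-np.radians(19.8)))
E
```

```text
21.0 [0.5249 0.2067 0.238 ] [-1.571e+00 -1.000e-03  4.000e-03] F [ 0.9  0.  -0.1] w 0.0142 q [ 0.31  0.32  1.46 -0.    1.36  0.31]
[-5.03  7.29 15.56] 0.34930854843129944
```

>>> {"api": "jog_arm", "payload": {"targets": [[0.5,[-1.2,0,4],0.08],[0.5,[-2.4,0,8],0.17],[0.5,[-3.7,0,12],0.26],[0.5,[-5,0,15.6],0.35],[0.5,[-5,3,15.6],0.35],[0.5,[-5,5,15.6],0.35],[0.5,[-5,5,15.6],0.35]]}}

```text
time_s: 21.7
ee_pos: [0.4736, 0.3604, 0.185]
eef_rot: [-1.574, 0.002, -0.343]
force: [0.2, -0.2, -1.5]
grip_width: 0.014
```

```bash
python3 - <<'E'
from h import *
o,tw=pitch('pics/w19')
w=np.load('pics/w19.npz')['w'];h=np.load('pics/w19.npz')['img'].astype(int)
b=(h[...,2]-h[...,0]>50)&(w[...,2]>.02)&(w[...,2]<.065)&(np.hypot(w[...,0]-.476,w[...,1]-.36)<.1);q=w[b]
if len(q)>20:
    r=cv2.minAreaRect((q[:,:2]*1000).astype(np.float32));print(len(q),np.round(r[0],1),np.round(r[1],1),r[2])
O=np.array([.4729,.3588]);a=np.array([-.338,-.941]);n=np.array([.941,-.338])
d=tw[:2]-O;print('tip in rest: along',d@a,'across(-y side)',d@n)
e=np.array(o['ee_pos'])[:2]-O;print('tcp along',e@a,'across',e@n, 'yaw',np.degrees(o['eef_rot'][2]))
E
```

```text
21.7 [0.4736 0.3604 0.185 ] [-1.574  0.002 -0.343] F [ 0.2 -0.2 -1.5] w 0.014 q [ 0.59  0.44  1.43 -0.    1.28  0.93]
wood n 2527
tool z range -0.0608 0.0408 y at ends 0.0584 -0.03 pitch deg (tip down +) 50.2 x at ends -0.0007 -0.0006
PITCH 46.6 x -0.0005 tip(z,y) [-0.0869  0.0991] tip world [0.4436 0.2785 0.0862] grip at -0.0367
408 [493.5 415.1] [ 9.8 42.9] 70.38997650146484
tip in rest: along 0.08546101993316825 across(-y side) -0.00042797868862760186
tcp along -0.0017838734695202717 across 0.00013058081483842475 yaw -19.632197767354832
```

>>> {"api": "jog_arm", "payload": {"targets": [[0.5,[0,2.5,0.2],0],[0.5,[0,5,0.2],0],[0.5,[0,6,0.2],0],[0.5,[0,6.3,0.2],0],[0.5,[0,6.6,0.2],0],[0.5,[0,6.6,0.2],0]], "grip_force": 5}}

```text
time_s: 22.35
ee_pos: [0.4756, 0.363, 0.122]
eef_rot: [-1.57, -0.001, -0.343]
force: [-0.1, 0.8, 0.2]
grip_width: 0.0141
```

```bash
python3 - <<'E'
from h import *
o,tw=pitch('pics/w20')
E
```

```text
22.35 [0.4756 0.363  0.122 ] [-1.57e+00 -1.00e-03 -3.43e-01] F [-0.1  0.8  0.2] w 0.0141 q [ 0.59  0.5   1.49 -0.    1.15  0.93]
wood n 2650
tool z range -0.0598 0.0407 y at ends 0.0581 -0.0299 pitch deg (tip down +) 50.7 x at ends -0.0002 -0.0007
PITCH 46.7 x -0.0005 tip(z,y) [-0.0864  0.0989] tip world [0.4461 0.2819 0.023 ] grip at -0.0362
```

>>> {"api": "jog_arm", "payload": {"targets": [[0.5,[0,0.4,0.3],0],[0.5,[0,0.8,0.7],0],[0.5,[0,1.3,1.2],0],[0.5,[0,1.9,1.7],0],[0.5,[0,2.6,2.1],0],[0.5,[0,3.3,2.5],0],[0.5,[0,3.3,2.5],0]], "grip_force": 4}}

```text
time_s: 23.1
ee_pos: [0.4831, 0.3865, 0.0864]
eef_rot: [-1.572, 0.001, -0.343]
force: [-0.0, -0.3, -0.4]
grip_width: 0.0141
```

```bash
python3 - <<'E'
from h import *
o,tw=pitch('pics/w21')
O=np.array([.4729,.3588]);a=np.array([-.338,-.941]);n=np.array([.941,-.338])
d=tw[:2]-O;print('tip along',d@a,'across',d@n)
E
```

```text
23.1 [0.4831 0.3865 0.0864] [-1.572e+00  1.000e-03 -3.430e-01] F [-0.  -0.3 -0.4] w 0.0141 q [0.62 0.59 1.44 0.   1.11 0.96]
wood n 3767
tool z range -0.0828 0.0514 y at ends 0.0273 -0.0139 pitch deg (tip down +) 33.0 x at ends -0.0004 -0.0007
PITCH 19.6 x -0.0005 tip(z,y) [-0.121  0.05 ] tip world [0.4419 0.2726 0.0367] grip at -0.0358
tip along 0.09160123468588643 across -2.9031389853224898e-05
```

Pitch is 19.6°, exactly as computed. I continue down to level.

>>> {"api": "jog_arm", "payload": {"targets": [[0.5,[0,0.7,0.25],0],[0.5,[0,1.4,0.45],0],[0.5,[0,2,0.6],0],[0.5,[0,2.6,0.7],0],[0.5,[0,3.1,0.75],0],[0.5,[0,3.2,0.75],0],[0.5,[0,3.2,0.75],0]], "grip_force": 4}}

```text
time_s: 23.85
ee_pos: [0.486, 0.3934, 0.0558]
eef_rot: [-1.571, 0.0, -0.343]
force: [0.2, -0.2, -0.5]
grip_width: 0.0137
```

```bash
python3 - <<'E'
from h import *
o,tw=pitch('pics/w22')
O=np.array([.4729,.3588]);a=np.array([-.338,-.941]);n=np.array([.941,-.338])
d=tw[:2]-O;print('tip along',d@a,'across',d@n)
E
```

```text
23.85 [0.486  0.3934 0.0558] [-1.571  0.    -0.343] F [ 0.2 -0.2 -0.5] w 0.0137 q [ 0.62  0.64  1.44 -0.    1.06  0.96]
wood n 4381
tool z range -0.0812 0.0529 y at ends -0.0026 -0.0025 pitch deg (tip down +) 21.2 x at ends -0.0007 -0.0008
PITCH 0.3 x -0.0005 tip(z,y) [-0.1504  0.0052] tip world [0.435  0.2519 0.0507] grip at -0.0554
tip along 0.11340056340954546 across 0.0004413429076322098
```

>>> {"api": "jog_arm", "payload": {"targets": [[1.6,[0,0,0],0],[2,[0,0,0],0],[3,[0,0,0],0],[4,[0,0,0],0],[4,[0,-2,0],0],[4,[0,-6,0],0],[4,[0,-11,0],0],[4,[0,-15,0],0],[4,[0,-19,0],0],[4,[0,-19,0],0]]}}

```text
time_s: 24.9
ee_pos: [0.4872, 0.3943, 0.2522]
eef_rot: [-1.563, -0.005, -0.343]
force: [-0.0, -0.5, -0.2]
grip_width: 0.0404
```

```bash
python3 - <<'E'
from h import *
o=st();c=cam('wrist');w=cloud(c);h=c['img'].astype(int)
t=cam('top');s=cam('side')
A=cv2.resize(t['img'][70:220,150:400],(750,450),interpolation=3)[...,::-1];cv2.imwrite('pics/tend.png',A)
for nm,w,h in (('wrist',w,h),('top',cloud(t),t['img'].astype(int))):
    m=(h[...,0]-h[...,2]>35)&(w[...,2]>.045)&(w[...,2]<.075)&(np.hypot(w[...,0]-.476,w[...,1]-.365)<.09)
    q=w[m]
    if len(q)>20: r=cv2.minAreaRect((q[:,:2]*1000).astype(np.float32));print(nm,len(q),np.median(q,0).round(4),np.round(r[0],1),np.round(r[1],1),r[2])
w=cloud(t);h=t['img'].astype(int);y=(h[...,0]>150)&(h[...,2]<70)&(h[...,1]>110)&(w[...,2]>.05);print('yellow z',np.percentile(w[y][:,2],[5,50,95]).round(4))
v,u=np.mgrid[:384,:512];red=(h[...,0]>120)&(h[...,1]<70)&(h[...,2]<70)&(u>280)&(u<420)&(w[...,2]>.1);q=np.median(w[red],0);r=q[:2]-[.5825,-.2214];print('handle',q,np.hypot(*r),np.radians(236.8)-np.arctan2(r[1],r[0])%6.283)
for nm,c,z0,z1,r1 in (('cup',(.457,.103),.019,.028,.045),('jar',(.542,.156),.05,.068,.03)):
    q=w[(w[...,2]>z0)&(w[...,2]<z1)&(np.hypot(w[...,0]-c[0],w[...,1]-c[1])<r1)];print(nm,len(q),cv2.minEnclosingCircle((q[:,:2]*1000).astype(np.float32)))
E
```

```text
24.9 [0.4872 0.3943 0.2522] [-1.563 -0.005 -0.343] F [-0.  -0.5 -0.2] w 0.0404 q [ 0.62  0.45  1.25 -0.    1.43  0.96]
wrist 868 [0.4815 0.383  0.0584] [480.  377.6] [138.7  12.8] 70.06407165527344
yellow z [0.0702 0.0749 0.0804]
handle [ 0.50464969 -0.19745503  0.12029447] 0.08144956864416864 1.289740677763357
cup 62 ((456.01171875, 100.39002990722656), 31.758834838867188)
jar 129 ((542.3259887695312, 156.78094482421875), 21.297897338867188)
```

View pics/tend.png

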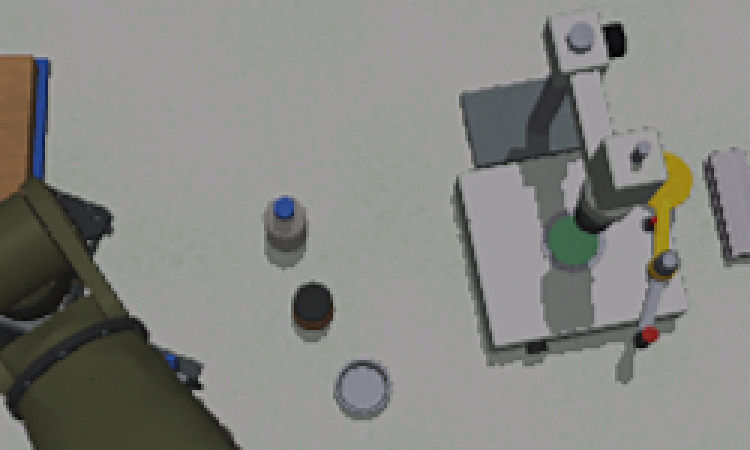

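The top view shows the shutter held behind the pin with the glass clear, and the cup, jar and bottle standing. The brush lies about 5 mm toward -x of where it started, level, with its top at z = 0.058. I'm handing in.

```bash
python3 -c "
from station import ctrl
print(ctrl.hand_in())"
```

```text
the job is handed in; nothing more can be done
None
```

The job is handed in at about 25 s of robot time; no verdict came back, so what follows rests on my own measurements.

**Shutter:** I gripped the handle, lifted the shutter, swung it past the pin, lowered it and let go. The last check put it at about 1.26–1.29 rad. The blade top was at 74–75 mm, so it is fully down and resting against the pin. The handle crept to the front edge of the pads during the swing, and side forces reached about 53 N before I released it.

**Brush:** It would not tip under its own weight, so I tilted it to 47° by bracing its tip against the stage's side wall.
- **Dip:** the tip reached about 11 mm above the table inside the cup, about 7 mm off its centre. I then lowered it about 3 mm more and held it there.
- **Dab:** the tip touched the glass within a few millimetres of its centre, with a force of about 5 N.
- **Return:** I levelled it on the front saddle and released it. It now lies about 5 mm toward -x of where it started, at the same height and with the same alignment to within 0.3°.

**Other objects:** In the last top view the cup and jar measured within about 1 mm of their start positions. The bottle and bar looked unmoved, though I did not measure them. I saw no contact with the microscope.

**Camera disagreement:** The cameras differed by 2–4 mm on the cup position and the shutter angle, which is inside the tolerances.

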